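# Clear a jammed agar dish from the dish feeder

## Robot

A 7-joint arm with a two-finger parallel gripper is mounted at the origin on the work surface; the furniture and walls round the work are solid. World frame = base frame: x ahead of the robot, y to its left, z up, the work surface at z = 0. Lengths are in m, angles in rad, forces in N, time in s.
With the tool pointing down it reaches from about 0.4 to 0.85 m from the base axis. Payload 4.5 kg.
Tool frame: the origin (TCP) lies midway between the tips of the shut fingers; the grasp point (between the pads) lies 19 mm behind it; z points along the fingers, y is the line along which they close (so a half turn about z gives the same grasp; the last joint's range is limited). The gripper opens to 88 mm and grips with 3 to 60 N. Pads are 18 mm wide; open, the fingers measure 123 mm over their backs; the gripper's body (75 mm by 187 mm) begins 45 mm behind the grasp point.
Start: joints at [1.2, 0.689, -0.195, 1.565, 0.157, 0.902, -0.215], TCP at [0.246, -0.575, 0.239] pointing down, gripper open.
Joint ranges: [-3.01, 3.01], [-0.46, 2.08], [-1.47, 1.51], [0.13, 2.56], [-1, 4.14], [0.04, 2.09], [-2.66, 2.66]. Speed limits (rad/s): [2.57, 2.57, 3.14, 3.14, 3.14, 3.14, 3.14].

## Interface

Orientations are given as a unit quaternion [x, y, z, w].
In Python, from plant import r gives the robot as it stands. The module is installed in compiled form; this text tells all that it offers.
- The arm moves only by the tool step_arm, never from a script. Its argument "series" is a list of rows, each a list of 7 numbers: the shift along the world's x, y, z in mm, then the turn, a rotation vector about the world's x, y, z in rad, then the closure, from 0 (fully open) to 1 (shut). A call has 1 to 20 rows; each row shifts and turns the commanded pose from where the row before left it; what a row does not reach is not made up. A row lasts 1/10 s, in which the tool goes at most 50 mm and 8.59 degrees, less where a joint would pass 70% of its speed; a pose out of reach is approached as far as the arm can. A call is refused whole if a number of a shift passes 50 or a number of a turn 0.15, either way. A call with a gripper value outside its range is refused whole. The fingers move at their own pace and stop on an object; "force" is the grip in N (left out, the last holds). Time passes only in rows, so rows that do not move let the fingers close. It gives the time, the measured TCP pose, the force, the opening and the grip force at its end, in the units of the state.
- r.get_state(): the state, without advancing time (a new reading comes with each control period).
- r.snapshot(name): name is "scene" or "top" or "wrist"; returns (picture, depth): 420x560x3 uint8, blue, green, red; 420x560 float32, m along the optical axis (not along the pixel's ray), 0 where there is no reading.
- r.get_calibration(name): a dict with "intrinsics" (3x3 intrinsics, pixels), "pose" (4x4, takes a point from camera to world coordinates). Camera axes: x right, y up, looking along -z (the intrinsics and any distortion apply to the point x, -y, -z); pixel columns grow to the right and rows downward; lengths in m; the calibration is good to about 2 mm. A picture is of the moment at which its call begins: read the wrist's pose just before it. get_calibration takes no time and is no camera call; for the wrist camera it gives the pose at the moment of the call.
- r.finish_job(): hands the job in; it is judged then, once.
The state is a dict: "clock": time; "q": joint angles; "qd": joint speeds; "joint_torque": joint torques, N m; "tool_pos": TCP position; "eef_rot": TCP orientation; "contact_force": force on the tool from outside, world axes, zero at the start; "moment": the same for the moment, N m; "opening": opening from 0.0 (shut) to 1.0 (fully open); "finger_force": force on a finger pad.
Only numpy, scipy, OpenCV 4.12 (cv2) and the standard library are available. Lean on these libraries where they do the work, as an engineer would, in place of code of your own. Each camera call takes 0.05 s, during which the arm holds its last target. There are 200 camera calls.

## Task

The stop gate of the dish feeder has come down on top of a dish and jammed it in the chute. Nudge the dish back up the chute until it is clear of the gate and the gate drops shut in front of it, then lift the dish out and set it down flat in the empty well of the white carrier. Keep the dish right way up, do not let go of it high above the well, and leave the other dishes and the amber dropper bottle where they are.

Things in the scene. Friction and masses are not known exactly. Their poses are not given: they have to be found in the camera images.
- feeder: Dish feeder, fixed, switched off: steel chute on a blue housing and base plate. Frame tilted with the chute: origin on its floor, centre line, under the gate pads, 78 mm above the bench; +x up the chute (10 degrees upward), z square to the floor. Floor 66 mm wide, 3 mm thick. Side walls 10 mm high, 60 mm apart inside, along x = -91 to +9 and +88 to +174 mm.
- outlet_stop (a point): Middle of the outlet's stop lip, at its top: feeder x = -90 mm, 7 mm above the chute floor. Axes as the feeder's. The chute from here up to the jammed dish is empty and open above.
- lifting_bay (a point): Centre of the lifting bay, on the chute floor, feeder x = +45 mm; axes as the feeder's. Here (x = +9 to +88 mm) the chute has no walls, so a dish can be taken across the chute, from both sides over the floor. At the upper end four rods 62 mm high hold a stack of three fixed dishes (centre x = +135 mm), so a dish can be pushed up to about x = +80 mm.
- gate (a joint): Gate height in m, along the feeder's z: 0 = shut (pads 2 mm above the chute floor), 0.013 = resting on the jammed dish, 0.020 = upper limit. Spring and weight press it down with about 4 N.
- gate_pads (a point): Point midway between the two orange pads of the gate, level with their undersides; axes as the feeder's. Pads: 6 mm along x, y = +-20 to +-27 mm; the 40 mm between is open from above. They hang on a steel yoke that goes under the chute, with uprights outside the walls (x = +-5, y = +-36 to +-42 mm), whose top is 20 mm above this point.
- jammed_dish: Closed round agar dish, clear with red agar, rigid, 54 mm diameter, 15 mm high, about 35 g. Origin: centre of its underside; z out of the lid. Lies flat on the chute floor under the pads, centre at feeder x = -8 to +2 mm; clear of the gate, which then drops, once past x = +21 mm. A push of some 3 to 8 N on its outlet side moves it; friction keeps it where it is left.
- well_free_floor (a point): Centre of the floor of the empty well, where the dish must stand, 10 mm above the bench. Grey round well, 64 mm inside, 72 mm outside, rim only 4 mm above this point. z up; x along the row of three wells: a neighbour's centre is 75 mm away along x (the empty one may be the middle or either end).
- carrier: White carrier plate, fixed, 250 x 90 x 8 mm, three wells in a row along its x at 75 mm pitch. Origin: underside of the plate under the middle well. A steel wire handle, 22 mm high, stands across each end, 118 mm from the middle.
- dish_a: A dish like the jammed one, standing loose in one of the carrier's wells. Origin: centre of its underside. Must stay there.
- dish_b: Another such dish in another well of the carrier. Origin: centre of its underside. Must stay there.
- amber_dropper: Bystander: amber dropper bottle with a red teat, 37 mm diameter, 96 mm tall, loose on the bench to the left of the feeder. Origin: centre of its underside.

How it is judged:
On the way:
1. the dish has been pushed up the chute, clear of the gate, and the gate has dropped shut while the dish is still in the chute (value of joint gate below 0.003 m and x of jammed_dish in the frame of feeder above 0.018 m and y of jammed_dish in the frame of feeder between -0.02 and 0.02 m and z of jammed_dish in the frame of feeder between -0.004 and 0.006 m), for 0.2 s.
At the end, for the whole second after the job is handed in: The jammed dish stands flat (within 5 degrees) and at rest on the floor of the empty carrier well, its centre within 7.5 mm of the well's centre, and the gate is shut (below 3 mm) (horizontal distance between jammed_dish and well_free_floor below 0.0075 m and z of jammed_dish in the frame of well_free_floor between -0.003 and 0.004 m and angle between jammed_dish's own z axis and vertical below 0.09 rad and linear speed of jammed_dish below 0.02 m/s and value of joint gate below 0.003 m); the robot touches nothing.
It fails at once if the jammed dish is tipped by more than 45 degrees (angle between jammed_dish's own z axis and vertical above 0.785 rad).
It fails at once if the dish is let go more than 30 mm above the well (horizontal distance between jammed_dish and well_free_floor below 0.05 m and z of jammed_dish in the frame of well_free_floor above 0.03 m and contact force between the fingers and jammed_dish below 0.05 N).
It fails at once if a dish in the carrier is shifted by more than 15 mm (distance of any of dish_a, dish_b from where it was at the start of the episode above 0.015 m).
It fails at once if the amber dropper bottle is shifted by more than 30 mm (distance of amber_dropper from where it was at the start of the episode above 0.03 m).
It also fails if it takes over 45 s, if anything falls off the work surface, if the arm or the gripper's body presses on something with over 40 N, if the wrist force passes 120 N, or if a joint passes its speed limit or range.

## Working session

There is one attempt and no reset: what is moved stays moved. The work goes in short steps, Python scripts to look and compute and a tool call to move; the robot and the scene stay as the last step left them, time stands still between calls to the robot, and variables do not carry over. Pictures are saved under pics/ and viewed, at most 10 in all, crops included, and the job is handed in when it is done.

Besides the shell and the picture viewer there is one more tool, called after ">>>" in YAML: its name, and indented under it one key for each argument. step_arm: Moves the arm, as the interface text tells. Its arguments: {"type":"object","properties":{"series":{"type":"array"},"force":{"type":"number"}},"required":["series"]}

```bash
mkdir -p pics
cat > h.py <<'E'
import numpy as np, cv2
from plant import r
def grab(n):
    c=r.get_calibration(n); im,d=r.snapshot(n); return im,d,np.array(c["intrinsics"]),np.array(c["pose"])
def cloud(d,K,T):
    v,u=np.mgrid[:d.shape[0],:d.shape[1]]
    P=np.stack([(u-K[0,2])/K[0,0]*d,-(v-K[1,2])/K[1,1]*d,-d],-1)
    return P@T[:3,:3].T+T[:3,3]
def ray(u,v,K,T,z):
    D=T[:3,:3]@np.array([(u-K[0,2])/K[0,0],-(v-K[1,2])/K[1,1],-1]); o=T[:3,3]
    return o+D*(z-o[2])/D[2]
E
python3 - <<'E'
from h import *
for n in("top","scene"):
    im,d,K,T=grab(n); cv2.imwrite(f"pics/{n}0.png",im); np.savez(f"{n}0.npz",im=im,d=d,K=K,T=T); print(n,K,T.round(3))
    print(r.get_calibration(n).keys())
s=r.get_state(); print(s)
E
```

```text
top [[426.4979322    0.         285.88131128]
 [  0.         426.4979322  199.11235913]
 [  0.           0.           1.        ]] [[-0.024  0.986 -0.165  0.366]
 [-0.999 -0.018  0.04   0.113]
 [ 0.037  0.166  0.986  0.92 ]
 [ 0.     0.     0.     1.   ]]
dict_keys(['intrinsics', 'pose'])
scene [[499.88459068   0.         271.32044142]
 [  0.         499.88459068 209.09146578]
 [  0.           0.           1.        ]] [[-0.436  0.671 -0.6   -0.182]
 [-0.9   -0.324  0.292  0.437]
 [ 0.002  0.667  0.745  0.908]
 [ 0.     0.     0.     1.   ]]
dict_keys(['intrinsics', 'pose'])
{'clock': 0.1, 'q': array([ 1.19977446,  0.68991576, -0.19449952,  1.56622162,  0.15729317,
        0.90247534, -0.21510196]), 'qd': array([-0.00122651, -0.00123308, -0.00083193, -0.00366556,  0.0012546 ,
        0.00013802,  0.00146254]), 'joint_torque': array([-3.33225267e-03, -5.28498781e+01, -1.27159562e+00, -1.53837848e+01,
       -5.26098988e-02,  2.00444330e-03,  4.65393373e-05]), 'tool_pos': array([ 0.24589414, -0.57399385,  0.23798484]), 'eef_rot': array([ 9.79579200e-01,  2.01057018e-01, -2.22848595e-04, -7.84837217e-04]), 'contact_force': array([-0.04643469, -0.52221618, -0.19034953]), 'moment': array([ 0.06901276,  0.03418602, -0.03071802]), 'finger_force': 0.0, 'opening': 1.0020264932192748}
```

View pics/top0.png

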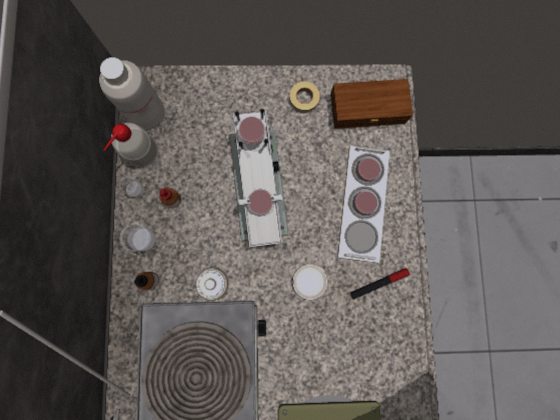

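View pics/scene0.png

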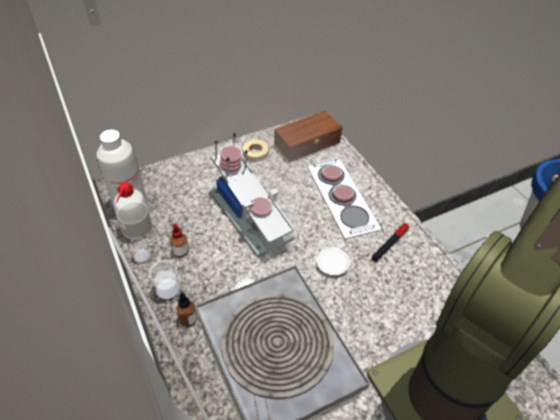

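Run:
```python
from h import *
f=np.load("top0.npz"); im,d,K,T=[f[k] for k in("im","d","K","T")]
W=cloud(d,K,T)
hsv=cv2.cvtColor(im,cv2.COLOR_BGR2HSV)
m=(((hsv[...,0]<12)|(hsv[...,0]>165))&(hsv[...,1]>70)).astype(np.uint8)
m[:,:230]=0;m[:100]=0;m[260:]=0
n,l,st,c=cv2.connectedComponentsWithStats(m)
for i in range(1,n):
    if st[i,4]>100:
        p=W[l==i]; z=np.median(p[:,2]); print(c[i].round(1),st[i],"z",z.round(4),"xy",ray(*c[i],K,T,z).round(4),np.median(p,0).round(4))
# empty well grey
g=cv2.cvtColor(im,cv2.COLOR_BGR2GRAY)
m=((g<120)&(hsv[...,1]<40)).astype(np.uint8); roi=np.zeros_like(m); roi[212:260,340:384]=1; m*=roi
n,l,st,c=cv2.connectedComponentsWithStats(m)
for i in range(1,n):
    if st[i,4]>200: print("well",c[i],st[i],ray(*c[i],K,T,0.012).round(4),np.median(W[l==i],0).round(4))
# floor plane fit in chute
pts=[]
for v in range(150,240,6):
    u=int(256+(v-170)*0.12); 
    print(v,u,W[v,u].round(3),im[v,u])
a=cv2.resize(im[95:255,225:390],None,fx=3.6,fy=3.6,interpolation=cv2.INTER_CUBIC); cv2.imwrite("pics/c1.png",a)
```

```text
[399.1 117.1] [389 108  21  17 110] z 0.0443 xy [ 0.6885 -0.174   0.0443] [ 0.6882 -0.176   0.0443]
[369.4 168.2] [361 159  19  19 272] z 0.0237 xy [ 0.5805 -0.1074  0.0237] [ 0.5804 -0.1072  0.0237]
[366.7 201.6] [357 192  20  20 248] z 0.0242 xy [ 0.5071 -0.0972  0.0242] [ 0.5065 -0.0971  0.0242]
well [361.54589372 236.03864734] [345 221  33  32 207] [ 0.4344 -0.0847  0.012 ] [ 0.4352 -0.087   0.0126]
150 253 [0.604 0.142 0.096] [170 171 173]
156 254 [0.593 0.14  0.09 ] [190 191 189]
162 255 [0.581 0.139 0.09 ] [191 192 192]
168 255 [0.569 0.139 0.089] [189 189 191]
174 256 [0.557 0.137 0.088] [188 189 190]
180 257 [0.545 0.135 0.085] [190 190 191]
186 257 [0.534 0.136 0.079] [188 189 191]
192 258 [0.519 0.133 0.094] [ 95  92 127]
198 259 [0.507 0.132 0.093] [ 95  93 126]
204 260 [0.496 0.13  0.091] [ 97  93 128]
210 260 [0.484 0.13  0.089] [ 95  91 126]
216 261 [0.474 0.129 0.073] [160 159 162]
222 262 [0.462 0.127 0.071] [186 185 189]
228 262 [0.451 0.127 0.066] [182 183 187]
234 263 [0.439 0.125 0.064] [184 185 187]
```

View pics/c1.png

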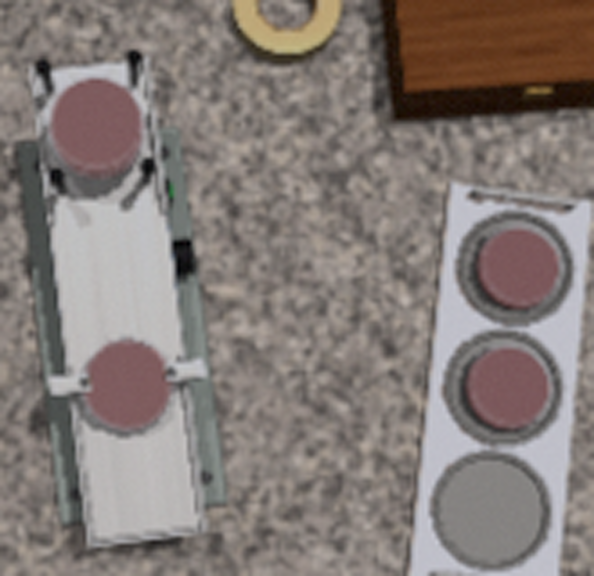

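Run:
```python
from h import *
f=np.load("top0.npz"); im,d,K,T=[f[k] for k in("im","d","K","T")]
W=cloud(d,K,T)
hsv=cv2.cvtColor(im,cv2.COLOR_BGR2HSV)
m=((hsv[...,2]>150)&(hsv[...,1]<30)).astype(np.uint8); ro=np.zeros_like(m); ro[155:248,232:285]=1; m*=ro
n,l,st,c=cv2.connectedComponentsWithStats(m); 
P=np.concatenate([W[(l==i)] for i in range(1,n) if st[i,4]>200]); 
P=P[(P[:,2]>.05)&(P[:,2]<.12)]
for _ in range(4):
    A=np.c_[P[:,:2],np.ones(len(P))]; s=np.linalg.lstsq(A,P[:,2],rcond=None)[0]; e=P[:,2]-A@s; P=P[abs(e)<.004] if len(P)>500 else P
print("plane",s,len(P),"yaw",np.degrees(np.arctan2(s[1],s[0])),"slope",np.degrees(np.arctan(np.hypot(s[0],s[1]))))
c0=lambda x,y:(x/3.6+225,y/3.6+95)
def rp(u,v,off=0):
    # ray to floor plane + off (normal)
    D=T[:3,:3]@np.array([(u-K[0,2])/K[0,0],-(v-K[1,2])/K[1,1],-1]);o=T[:3,3]
    nn=np.array([-s[0],-s[1],1]);N=np.linalg.norm(nn)
    t=(s[2]+off*N-nn@o)/(nn@D); return o+t*D
for n_,p,o in[("dish top",(127,385),.015),("stack",(95,127),.045),("outL",(90,545),.007),("outR",(203,533),.007),("gateL",(68,385),.035),("gateR",(190,372),.035),("floorL",(60,270),0),("floorR",(172,255),0),("floorL2",(66,340),0),("floorR2",(183,325),0)]:
    print(n_,rp(*c0(*p),o).round(4))
for p in[(515,268),(502,387),(490,510)]: print("well",ray(*c0(*p),K,T,.013).round(4))
for u,v in[(168,197),(168,191),(145,281)]:print("bottle",W[v-4:v+5,u-4:u+5].reshape(-1,3).mean(0).round(3), W[v-8:v+9,u-8:u+9,2].max())
```

```text
plane [ 0.17062854  0.01983823 -0.01153276] 1936 yaw 6.631752761712178 slope 9.747022411930704
dish top [0.4996 0.1292 0.0915]
stack [0.6286 0.1429 0.1442]
outL [0.4144 0.1513 0.0693]
outR [0.4196 0.089  0.0689]
gateL [0.4969 0.1601 0.1119]
gateR [0.5027 0.0951 0.1116]
floorL [0.5653 0.1654 0.0882]
floorR [0.5729 0.1032 0.0883]
floorL2 [0.527  0.1628 0.0816]
floorR2 [0.5344 0.0978 0.0816]
well [ 0.5802 -0.1068  0.013 ]
well [ 0.5068 -0.0947  0.013 ]
well [ 0.433  -0.0835  0.013 ]
bottle [0.517 0.315 0.065] 0.9196927325007453
bottle [0.531 0.317 0.057] 0.9196927325007453
bottle [0.352 0.356 0.065] 0.09537771799566619
```

>>> step_arm:
  series:
    - [30, 50, 10, 0, 0, 0.12, 1]
    - [30, 50, 10, 0, 0, 0.12, 1]
    - [30, 50, 0, 0, 0, 0.12, 1]
    - [30, 50, 0, 0, 0, 0.12, 1]
    - [25, 50, 0, 0, 0, 0.12, 1]
    - [20, 50, 0, 0, 0, 0.12, 1]
    - [10, 50, 0, 0, 0, 0.12, 1]
    - [5, 50, 0, 0, 0, 0.12, 1]
    - [0, 50, 0, 0, 0, 0.12, 1]
    - [0, 50, 0, 0, 0, 0.12, 1]

```text
clock: 1.1
tool_pos: [0.4037, -0.1124, 0.2556]
eef_rot: [0.693, 0.721, 0.0, -0.0]
contact_force: [1.7, 0.6, -0.0]
opening: 0.119
finger_force: 0.0
```

>>> step_arm:
  series:
    - [0, 45, 0, 0, 0, 0.074, 1]
    - [0, 45, 0, 0.01, -0.087, 0, 1]
    - [0, 45, 0, 0.01, -0.087, 0, 1]
    - [10, 45, 0, 0, 0, 0, 1]
    - [10, 40, -20, 0, 0, 0, 1]
    - [9, 12, -40, 0, 0, 0, 1]
    - [0, 0, 0, 0, 0, 0, 1]
    - [0, 0, 0, 0, 0, 0, 1]

```text
clock: 1.9
tool_pos: [0.4319, 0.1169, 0.1954]
eef_rot: [0.665, 0.742, 0.064, 0.058]
contact_force: [-0.0, 0.5, 0.7]
opening: 0.003
finger_force: 0.0
```

Run:
```python
from h import *
s=r.get_state(); print(s["tool_pos"],s["eef_rot"],s["q"])
im,d,K,T=grab("wrist"); cv2.imwrite("pics/w1.png",im); np.savez("w1.npz",im=im,d=d,K=K,T=T)
```

```text
[0.43188874 0.11686208 0.19536752] [0.66511472 0.74177683 0.0636619  0.05776415] [-0.25121767  0.5060825  -0.22902779  2.28192428  0.70322585  0.26073332
 -1.00704376]
```

View pics/w1.png

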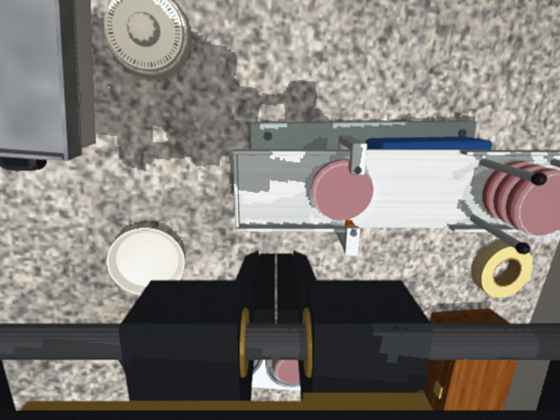

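Run:
```python
from h import *
f=np.load("w1.npz"); im,d,K,T=[f[k] for k in("im","d","K","T")]
W=cloud(d,K,T)
yaw=np.radians(6.5);t=np.radians(10)
ex=np.array([np.cos(yaw)*np.cos(t),np.sin(yaw)*np.cos(t),np.sin(t)]);ey=np.array([-np.sin(yaw),np.cos(yaw),0]);ez=np.cross(ex,ey)
O=np.array([.5058,.1283,.0778]); F=(W-O)@np.c_[ex,ey,ez]*1000
hsv=cv2.cvtColor(im,cv2.COLOR_BGR2HSV)
m=(((hsv[...,0]<12)|(hsv[...,0]>165))&(hsv[...,1]>60)).astype(np.uint8); ro=np.zeros_like(m); ro[150:235,305:380]=1; m*=ro
n,l,st,c=cv2.connectedComponentsWithStats(m); i=1+np.argmax(st[1:,4]); p=F[l==i]; 
print("dish",st[i],np.median(p,0).round(1)); q=p[abs(p[:,2]-np.median(p[:,2]))<2.5]; print((q.min(0)+q.max(0))/2,q.min(0),q.max(0))
fl=F[155:226,390:450].reshape(-1,3); fl=fl[abs(fl[:,2])<8]; print("floor z",np.median(fl,0), np.polyfit(fl[:,0],fl[:,2],1))
for u in(250,270,290,400,420):  # edges across chute
    col=F[140:245,u]; k=col[(abs(col[:,2])<14)]; print(u,k[:,1].min().round(1),k[:,1].max().round(1),np.median(k[:,0]).round(1))
g=F[235:256,340:362].reshape(-1,3);g=g[(g[:,2]>10)];print("upR",np.median(g,0),g.min(0),g.max(0))
g=F[136:175,338:368].reshape(-1,3);g=g[(g[:,2]>25)];print("upL",np.median(g,0),g.min(0),g.max(0))
s=r.get_state(); print("tcp F",((s["tool_pos"]-O)@np.c_[ex,ey,ez]*1000).round(1))
from scipy.spatial.transform import Rotation as R
M=R.from_quat(s["eef_rot"]).as_matrix();print((np.c_[ex,ey,ez].T@M).round(3))
```

```text
dish [ 312  160   61   67 2503] [-0.1  5.1 12.8]
[ 0.24891858  6.07705802 12.94679301] [-23.13267111 -17.70368179  10.64206672] [23.63050827 29.85779784 15.25151929]
floor z [66.2688632   2.45724127 -1.62927802] [-6.65064579e-04 -1.57697677e+00]
250 -29.3 36.4 -72.1
270 -29.4 36.5 -55.7
290 -29.1 36.4 -39.4
400 -29.8 35.7 50.2
420 -29.8 35.5 66.5
upR [  4.40468653 -31.7506978   32.95298445] [-50.58417402 -38.8012915   10.09563069] [ 11.18897299  73.73530002 273.49582229]
upL [ 5.57322197 34.6822832  33.16682043] [-50.58417402  23.07643831  25.84644622] [ 11.56732775  73.73530002 273.49582229]
tcp F [-52.5  -3.6 129.6]
[[ 0.007  1.    -0.   ]
 [ 1.    -0.007 -0.001]
 [-0.001 -0.    -1.   ]]
```

>>> step_arm:
  series:
    - [-12, 5, -2, 0, 0, 0, 1]
    - [5, 1, -30, 0, 0, 0, 1]
    - [6, 0, -35, 0, 0, 0, 1]
    - [5, 1, -28, 0, 0, 0, 1]
    - [3, 0, -19, 0, 0, 0, 1]
    - [2, 0, -10, 0, 0, 0, 1]
    - [0, 0, 0, 0, 0, 0, 1]

```text
clock: 2.65
tool_pos: [0.4307, 0.116, 0.1249]
eef_rot: [0.667, 0.741, 0.054, 0.061]
contact_force: [0.2, -0.0, 0.8]
opening: 0.004
finger_force: 0.0
```

```bash
cat >> h.py <<'E'
yaw=np.radians(6.5);t=np.radians(10)
ex=np.array([np.cos(yaw)*np.cos(t),np.sin(yaw)*np.cos(t),np.sin(t)]);ey=np.array([-np.sin(yaw),np.cos(yaw),0]);ez=np.cross(ex,ey)
O=np.array([.5058,.1283,.0778]); E=np.c_[ex,ey,ez]
def st():
    s=r.get_state(); print("t",s["clock"],"F",((s["tool_pos"]-O)@E*1000).round(1),"f",(s["contact_force"]@E).round(1),"tcp",s["tool_pos"].round(4))
E
python3 -c "
from h import *
st()"
```

```text
t 2.65 F [-66.6  -3.8  59.6] f [ 0.4 -0.1  0.7] tcp [0.4307 0.116  0.1249]
```

```bash
python3 -c "
from h import *
s=r.get_state();print(s['q'].round(3),s['qd'].round(3))"
```

```text
[-0.33   0.668 -0.134  2.343  1.659  0.152 -1.973] [-0.023 -0.019  0.019  0.001 -0.162 -0.016  0.16 ]
```

>>> step_arm:
  series:
    - [0, 0, 0, 0, 0, 0, 1]
    - [0, 0, 0, 0, 0, 0, 1]

```text
clock: 2.85
tool_pos: [0.4302, 0.1171, 0.1251]
eef_rot: [0.666, 0.741, 0.054, 0.061]
contact_force: [1.0, 0.4, 0.7]
opening: 0.002
finger_force: 0.0
```

```bash
python3 -c "
from h import *
s=r.get_state();print(s['q'].round(3),s['qd'].round(3),s['eef_rot']);st()"
```

```text
[-0.334  0.667 -0.132  2.343  1.655  0.151 -1.97 ] [-0.018  0.007  0.005 -0.001  0.017 -0.003 -0.019] [0.66633352 0.74123087 0.05390483 0.06058632]
t 2.85 F [-67.   -2.6  59.9] f [1.1 0.3 0.5] tcp [0.4302 0.1171 0.1251]
```

```bash
cat >> h.py <<'E'
from scipy.spatial.transform import Rotation as R
def turn(tilt,along=True,sgn=1):
    # tool z tilted by `tilt` deg outward; tool y along chute (+ex) or across
    a=np.radians(tilt); h=np.array([np.cos(yaw),np.sin(yaw),0]); up=np.array([0,0,1.])
    z=np.sin(a)*h-np.cos(a)*up; f=np.cos(a)*h+np.sin(a)*up
    y=f if along else sgn*ey
    M=np.c_[np.cross(y,z),y,z]
    return (R.from_matrix(M)*R.from_quat(r.get_state()["eef_rot"]).inv()).as_rotvec().round(3)
E
python3 -c "
from h import *
print(turn(0))"
```

```text
[0.    0.162 0.007]
```

>>> step_arm:
  series:
    - [0, 0, 5, 0, 0.08, 0.004, 1]
    - [0, 0, 5, 0, 0.08, 0.004, 1]
    - [0, 5, 0, 0, 0, 0, 1]
    - [0, 0, -10, 0, 0, 0, 1]
    - [0, 0, -20, 0, 0, 0, 1]
    - [0, 0, 0, 0, 0, 0, 1]

```text
clock: 3.45
tool_pos: [0.4408, 0.1186, 0.1027]
eef_rot: [0.666, 0.743, 0.039, 0.057]
contact_force: [-1.0, -0.3, -0.1]
opening: 0.002
finger_force: 0.0
```

```bash
python3 -c "
from h import *
s=r.get_state();print(s['q'].round(3),turn(0));st()"
```

```text
[-0.318  0.725 -0.154  2.299  1.547  0.174 -1.854] [0.017 0.138 0.005]
t 3.45 F [-60.3  -2.3  35.9] f [-1.  -0.2  0.1] tcp [0.4408 0.1186 0.1027]
```

>>> step_arm:
  series:
    - [0, 0, 0, 0, 0.05, 0, 1]
    - [0, 0, 0, 0, 0.05, 0, 1]
    - [0, 0, 0, 0, 0.05, 0, 1]
    - [0, 0, 0, 0, 0, 0, 1]

```text
clock: 3.85
tool_pos: [0.4456, 0.1164, 0.1037]
eef_rot: [0.67, 0.742, 0.006, 0.022]
contact_force: [0.2, -0.5, 0.7]
opening: 0.002
finger_force: 0.0
```

```bash
python3 -c "
from h import *
s=r.get_state();print(s['q'].round(3),turn(0));st()"
```

```text
[-0.136  0.749 -0.391  2.19   0.967  0.365 -1.253] [0.021 0.04  0.01 ]
t 3.85 F [-55.7  -5.   36.1] f [ 0.3 -0.5  0.7] tcp [0.4456 0.1164 0.1037]
```

>>> step_arm:
  series:
    - [0, 4, 0, 0.02, 0.04, 0.01, 1]
    - [-1, 4, -8, 0, 0.02, 0, 1]
    - [-1, 0, -10, 0, 0, 0, 1]
    - [0, 0, -10, 0, 0, 0, 1]
    - [0, 0, 0, 0, 0, 0, 1]

```text
clock: 4.35
tool_pos: [0.4414, 0.1238, 0.0738]
eef_rot: [0.664, 0.747, -0.01, -0.006]
contact_force: [-0.9, -0.1, -0.8]
opening: 0.003
finger_force: 0.0
```

```bash
python3 -c "
from h import *
s=r.get_state();print(s['q'].round(3),turn(0));st()"
```

```text
[-0.112  0.824 -0.424  2.155  0.935  0.38  -1.198] [ 0.006 -0.022 -0.004]
t 4.35 F [-64.2   2.8   7.3] f [-1.1  0.  -0.6] tcp [0.4414 0.1238 0.0738]
```

>>> step_arm:
  series:
    - [10, 1, 3, 0, 0, 0, 1]
    - [6, 1, 1, 0, 0, 0, 1]
    - [6, 0, 1, 0, 0, 0, 1]
    - [6, 1, 1, 0, 0, 0, 1]
    - [6, 1, 1, 0, 0, 0, 1]
    - [6, 0, 1, 0, 0, 0, 1]
    - [0, 0, 0, 0, 0, 0, 1]

```text
clock: 5.05
tool_pos: [0.4805, 0.127, 0.0827]
eef_rot: [0.665, 0.747, -0.01, -0.007]
contact_force: [-4.0, -2.4, 3.0]
opening: 0.008
finger_force: 2.5
```

```bash
python3 -c "
from h import *
st()
im,d,K,T=grab('wrist')
cv2.imwrite('pics/w2.png',im)"
```

```text
t 5.05 F [-24.    1.6   9.2] f [-3.7 -1.9  3.7] tcp [0.4805 0.127  0.0827]
```

View pics/w2.png

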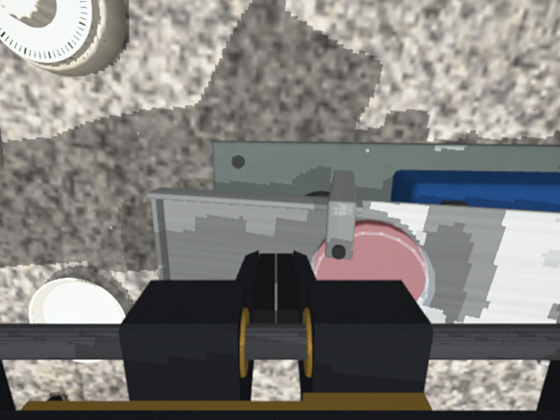

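>>> step_arm:
  series:
    - [5, 1, 1, 0, 0, 0, 1]
    - [5, 0, 1, 0, 0, 0, 1]
    - [0, 0, 0, 0, 0, 0, 1]
    - [0, 0, 0, 0, 0, 0, 1]

```text
clock: 5.5
tool_pos: [0.4935, 0.1292, 0.0852]
eef_rot: [0.665, 0.747, -0.007, -0.006]
contact_force: [0.2, -0.5, 0.0]
opening: 0.006
finger_force: 0.0
```

```bash
python3 -c "
from h import *
st()
im,d,K,T=grab('wrist')
cv2.imwrite('pics/w3.png',im[130:330,140:460])"
```

```text
t 5.5 F [-10.7   2.3   9.4] f [ 0.2 -0.5 -0. ] tcp [0.4935 0.1292 0.0852]
```

View pics/w3.png

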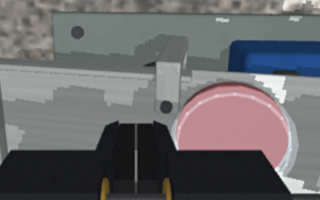

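>>> step_arm:
  series:
    - [-10, -1, -1, 0, 0, 0, 1]
    - [0, 0, 15, 0, 0, 0, 1]
    - [0, 0, 40, 0, 0, 0, 1]
    - [10, 0, 40, 0, 0, 0, 1]
    - [15, 0, 10, 0, 0, 0.14, 1]
    - [15, 0, 0, 0, 0, 0.14, 1]
    - [0, 0, 0, 0, 0, 0, 1]

```text
clock: 6.25
tool_pos: [0.5237, 0.1278, 0.1891]
eef_rot: [0.555, 0.832, -0.008, -0.005]
contact_force: [-0.5, -0.9, 0.2]
opening: 0.003
finger_force: 0.0
```

```bash
python3 -c "
from h import *
s=r.get_state();print(s['q'].round(3),turn(10,False,1),turn(10,False,-1));st()
im,d,K,T=grab('wrist'); cv2.imwrite('pics/w4.png',im); np.savez('w4.npz',im=im,d=d,K=K,T=T)"
```

```text
[ 0.123  0.754 -0.776  1.842  0.685  0.858 -0.604] [-0.077 -0.17   1.287] [ 0.165 -0.122 -1.849]
t 6.25 F [ 36.8  -2.6 106.5] f [-0.5 -0.8  0.3] tcp [0.5237 0.1278 0.1891]
```

View pics/w4.png

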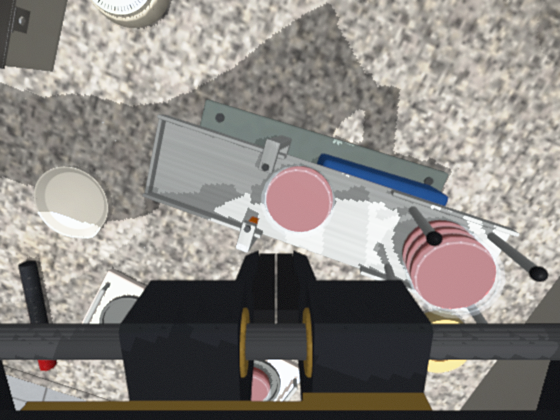

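```bash
cat > m.py <<'E'
from h import *
import sys
f=np.load(sys.argv[1]); im,d,K,T=[f[k] for k in("im","d","K","T")]
F=(cloud(d,K,T)-O)@E*1000
hsv=cv2.cvtColor(im,cv2.COLOR_BGR2HSV)
m=(((hsv[...,0]<12)|(hsv[...,0]>165))&(hsv[...,1]>60)).astype(np.uint8)
n,l,s_,c=cv2.connectedComponentsWithStats(m)
for i in range(1,n):
    p=F[l==i]; p=p[abs(p[:,2]-14)<5]
    if len(p)>800: print("dish",c[i].round(),len(p),((p.min(0)+p.max(0))/2).round(1),np.median(p,0).round(1),np.ptp(p,axis=0).round(1))
P=F.reshape(-1,3); P=P[(abs(P[:,0])<12)&(abs(P[:,1])<50)]
g=P[(P[:,2]>17)&(P[:,2]<60)]; print("gate n",len(g),"z max",np.percentile(g[:,2],[50,90,99]).round(1) if len(g) else 0,"x",np.median(g[:,0]).round(1),"y",np.median(g[g[:,1]>0,1]),np.median(g[g[:,1]<0,1]))
fl=F.reshape(-1,3); fl=fl[(fl[:,0]>60)&(fl[:,0]<85)&(abs(fl[:,1])<45)&(abs(fl[:,2])<5)]; print("floor z",np.median(fl[:,2]).round(1),"y",np.percentile(fl[:,1],[1,99]).round(1))
E
python3 m.py w4.npz; echo; python3 m.py w1.npz
```

```text
dish [298. 201.] 2867 [34.2  7.9 12.7] [34.5  8.4 12.8] [44.6 43.1  4.5]
gate n 872 z max [20.1 21.3 23. ] x 6.6 y 34.18020811853972 -27.218213216777745
floor z -1.7 y [-29.4  35. ]

dish [342. 192.] 2483 [ 0.2  4.1 13.9] [-0.2  5.  12.8] [46.8 51.4  8.4]
gate n 1044 z max [33.  34.5 35.9] x 5.2 y 35.332519816455594 -26.22228063006362
floor z -1.6 y [-29.6  35.4]
```

>>> step_arm:
  series:
    - [0, 2, 0, 0, 0, 0.145, 0]
    - [0, 2, 0, 0, 0, 0.145, 0]
    - [0, 2, 0, 0, 0, 0.145, 0]
    - [0, 1, 0, 0, 0, 0.145, 0]
    - [0, 0, 0, 0, 0, 0.145, 0]
    - [0, 0, 0, 0, 0, 0.145, 0]
    - [0, 0, 0, 0, 0, 0.145, 0]
    - [0, 0, 0, 0, 0, 0.145, 0]
    - [0, 0, 0, 0, 0, 0.12, 0]
    - [0, 0, 0, 0.01, -0.087, 0, 0]
    - [0, 0, 0, 0.01, -0.087, 0, 0]
    - [0, 0, 0, 0, 0, 0, 0]

```text
clock: 7.5
tool_pos: [0.5184, 0.1342, 0.1883]
eef_rot: [-0.053, 0.995, -0.006, 0.087]
contact_force: [0.3, 0.1, 0.4]
opening: 0.998
finger_force: 0.0
```

```bash
python3 -c "
from h import *
s=r.get_state();print(s['q'].round(3),turn(10,False,1));st()
im,d,K,T=grab('wrist'); cv2.imwrite('pics/w5.png',im); np.savez('w5.npz',im=im,d=d,K=K,T=T)"; python3 m.py w5.npz
```

```text
[ 0.218  0.783 -1.024  2.025  1.129  0.849  0.206] [0.022 0.001 0.008]
t 7.5 F [ 32.2   4.4 106.5] f [0.3 0.1 0.3] tcp [0.5184 0.1342 0.1883]
dish [282. 208.] 2750 [33.4  7.3 13.3] [32.8  7.4 12.9] [42.9 44.8  4.5]
gate n 982 z max [20.4 21.6 23.1] x 5.7 y 33.58442249412382 -27.88737042728691
floor z -1.5 y [-29.9  34.6]
```

View pics/w5.png

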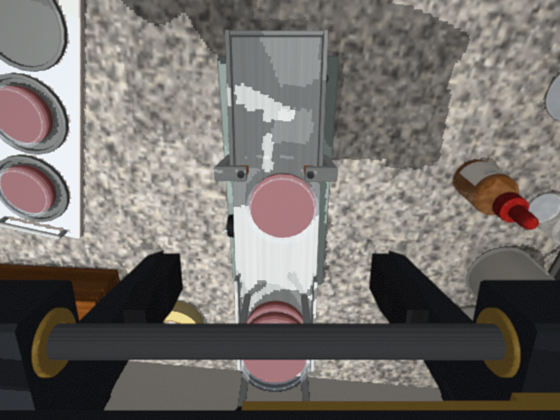

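>>> step_arm:
  series:
    - [0, 3, 0, 0.02, 0, 0.008, 0]
    - [5, 1, -28, 0, 0, 0, 0]
    - [5, 1, -28, 0, 0, 0, 0]
    - [4, 0, -23, 0, 0, 0, 0]
    - [3, 0, -15, 0, 0, 0, 0]
    - [1, 0, -4, 0, 0, 0, 0]
    - [0, 0, 0, 0, 0, 0, 0]

```text
clock: 8.25
tool_pos: [0.5409, 0.14, 0.0904]
eef_rot: [-0.054, 0.995, 0.006, 0.088]
contact_force: [0.1, 1.1, -0.7]
opening: 0.999
finger_force: 0.0
```

```bash
python3 -c "
from h import *
s=r.get_state();print(s['q'].round(3),turn(10,False,1));st()"
```

```text
[ 0.155  0.952 -0.901  2.033  1.394  0.757  0.022] [-0.002  0.003  0.005]
t 8.25 F [37.8  7.7  6.1] f [ 0.1  1.1 -0.7] tcp [0.5409 0.14   0.0904]
```

>>> step_arm:
  force: 15
  series:
    - [-4, 0, -1, 0, 0, 0, 0]
    - [0, 0, 0, 0, 0, 0, 0.2]
    - [0, 0, 0, 0, 0, 0, 0.6]
    - [0, 0, 0, 0, 0, 0, 0.6]
    - [0, 0, 0, 0, 0, 0, 0.6]
    - [0, 0, 0, 0, 0, 0, 0.6]

```text
clock: 8.85
tool_pos: [0.5367, 0.1399, 0.0902]
eef_rot: [-0.055, 0.994, 0.005, 0.089]
contact_force: [-0.6, 1.1, 1.4]
opening: 0.605
finger_force: 15.0
```

```bash
python3 -c "
from h import *
st()"
```

```text
t 8.85 F [33.7  8.   6.7] f [-0.3  1.1  1.5] tcp [0.5367 0.1399 0.0902]
```

>>> step_arm:
  series:
    - [0, 0, 10, 0, 0, 0, 0.6]
    - [0, 0, 30, 0, 0, 0, 0.6]
    - [0, 0, 35, 0, 0, 0, 0.6]
    - [0, 0, 25, -0.01, 0.06, 0, 0.6]
    - [0, -20, 0, -0.01, 0.06, 0, 0.6]
    - [-5, -30, 0, 0, 0.055, -0.05, 0.6]
    - [-15, -40, 0, 0, 0, -0.05, 0.6]
    - [-20, -40, 0, 0, 0, -0.05, 0.6]
    - [-20, -40, 0, 0, 0, -0.05, 0.6]
    - [-20, -30, 0, 0, 0, -0.05, 0.6]
    - [-15, -15, 0, 0, 0, 0, 0.6]
    - [-5, -5, 0, 0, 0, 0, 0.6]
    - [0, 0, 0, 0, 0, 0, 0.6]

```text
clock: 10.15
tool_pos: [0.4364, -0.0804, 0.1901]
eef_rot: [0.07, 0.998, -0.001, 0.001]
contact_force: [0.9, 0.0, -0.5]
opening: 0.606
finger_force: 15.0
```

```bash
python3 -c "
from h import *
s=r.get_state();print(s['q'].round(3),turn(0,False,1),s['opening'],s['finger_force']);st()
im,d,K,T=grab('wrist'); cv2.imwrite('pics/w6.png',im); np.savez('w6.npz',im=im,d=d,K=K,T=T)"
```

```text
[ 0.708  0.738 -1.051  2.123  0.913  0.833  0.511] [0.001 0.003 0.254] 0.6062250359924372 14.999908804893494
t 10.15 F [ -71.7 -199.5  126.7] f [ 0.8 -0.1 -0.6] tcp [ 0.4364 -0.0804  0.1901]
```

View pics/w6.png

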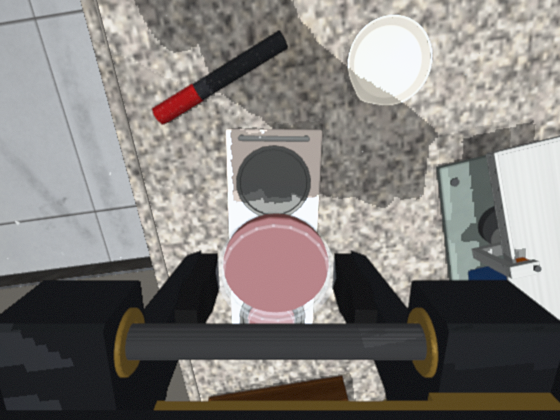

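Run:
```python
from h import *
f=np.load("w6.npz"); im,d,K,T=[f[k] for k in("im","d","K","T")]
W=cloud(d,K,T); g=cv2.cvtColor(im,cv2.COLOR_BGR2GRAY)
ro=np.zeros_like(g); ro[140:222,228:320]=1
hsv=cv2.cvtColor(im,cv2.COLOR_BGR2HSV)
m=((g<100)&(hsv[...,1]<60)).astype(np.uint8)*ro; m=cv2.morphologyEx(m,cv2.MORPH_OPEN,np.ones((5,5)))
cs=max(cv2.findContours(m,0,2)[0],key=cv2.contourArea); print("bbox",cv2.boundingRect(cs))
p=cs[:,0,:].astype(float)
up=p[p[:,1]<188]  # upper arc clear of occlusion
q=np.array([ray(u,v,K,T,.012)[:2] for u,v in up])
A=np.c_[2*q,np.ones(len(q))]; s=np.linalg.lstsq(A,(q**2).sum(1),rcond=None)[0]; print("well",s[:2].round(4),"R",np.sqrt(s[2]+s[0]**2+s[1]**2).round(4),len(q))
print("well floor z",np.median(W[150:185,255:290,2]))
m=(((hsv[...,0]<12)|(hsv[...,0]>165))&(hsv[...,1]>60)).astype(np.uint8);m[:210]=0;m[325:]=0
n,l,st_,c=cv2.connectedComponentsWithStats(m); i=1+np.argmax(st_[1:,4]); P=W[l==i]; z=np.median(P[:,2]); P=P[abs(P[:,2]-z)<.003]
print("dish",st_[i],((P.min(0)+P.max(0))/2).round(4),np.ptp(P,axis=0).round(4),np.median(P,0).round(4)); A=np.c_[P[:,:2],np.ones(len(P))];print("slope deg",np.degrees(np.linalg.lstsq(A,P[:,2],rcond=None)[0][:2]))
print(r.get_state()["tool_pos"])
# plate edges for lateral check
for v in(150,165,200): print(W[v,232].round(4),W[v,316].round(4))
```

```text
bbox (237, 146, 73, 56)
well [ 0.4381 -0.0821] R 0.0346 52
well floor z 0.00927059288326676
dish [ 225  228  101   84 6502] [ 0.4349 -0.0796  0.1966] [0.0418 0.0444 0.0041] [ 0.4341 -0.0793  0.1967]
slope deg [-0.19619205  0.03525036]
[ 0.43730811 -0.07934384  0.19026451]
[ 0.403  -0.1162  0.0066] [ 0.4141 -0.0378  0.0065]
[ 0.4169 -0.1186  0.0076] [ 0.4282 -0.0393  0.0069]
[ 0.4512 -0.1247  0.0074] [ 0.4624 -0.0431  0.0084]
```

>>> step_arm:
  series:
    - [3, -3, -10, 0, 0, 0, 0.6]
    - [0, 0, -35, 0, 0, 0, 0.6]
    - [0, 0, -40, 0, 0, 0, 0.6]
    - [0, 0, -35, 0, 0, 0, 0.6]
    - [0, 0, -25, 0, 0, 0, 0.6]
    - [0, 0, -10, 0, 0, 0, 0.6]
    - [0, 0, 0, 0, 0, 0, 0.6]
    - [0, 0, 0, 0, 0, 0, 0.6]

```text
clock: 11.0
tool_pos: [0.4402, -0.082, 0.0347]
eef_rot: [0.069, 0.998, -0.0, 0.001]
contact_force: [0.5, -0.1, 0.3]
opening: 0.603
finger_force: 15.0
```

```bash
python3 -c "
from h import *
s=r.get_state();print(s['q'].round(3),turn(0,False,1),s['finger_force']);st()"
```

```text
[ 0.547  0.998 -0.787  2.208  1.436  0.644  0.08 ] [0.    0.003 0.251] 14.999827444553375
t 11.0 F [ -95.1 -201.5  -27. ] f [ 0.6 -0.2  0.2] tcp [ 0.4402 -0.082   0.0347]
```

>>> step_arm:
  series:
    - [0, 0, -7, 0, 0, 0, 0.6]
    - [0, 0, -6, 0, 0, 0, 0.6]
    - [0, 0, -1, 0, 0, 0, 0.6]
    - [0, 0, -1, 0, 0, 0, 0.6]
    - [0, 0, 0, 0, 0, 0, 0.6]
    - [0, 0, 0, 0, 0, 0, 0.6]

```text
clock: 11.6
tool_pos: [0.4396, -0.0831, 0.0202]
eef_rot: [0.07, 0.998, -0.001, 0.001]
contact_force: [-0.4, 0.8, -0.5]
opening: 0.606
finger_force: 15.0
```

>>> step_arm:
  series:
    - [0, 0, -1, 0, 0, 0, 0.6]
    - [0, 0, -1, 0, 0, 0, 0.6]
    - [0, 0, 0, 0, 0, 0, 0.6]

```text
clock: 11.9
tool_pos: [0.4395, -0.0831, 0.0179]
eef_rot: [0.07, 0.998, -0.001, 0.001]
contact_force: [0.5, 0.3, -0.7]
opening: 0.606
finger_force: 15.0
```

>>> step_arm:
  series:
    - [0, 0, -1, 0, 0, 0, 0.6]
    - [0, 0, 0, 0, 0, 0, 0.55]
    - [0, 0, 0, 0, 0, 0, 0.5]
    - [0, 0, 0, 0, 0, 0, 0.3]
    - [0, 0, 0, 0, 0, 0, 0.1]
    - [0, 0, 0, 0, 0, 0, 0.1]
    - [0, 0, 10, 0, 0, 0, 0.1]
    - [0, 0, 30, 0, 0, 0, 0.1]
    - [0, 0, 50, 0, 0, 0, 0.1]
    - [0, 0, 50, 0, 0, 0, 0.1]
    - [0, 0, 20, 0, 0, 0, 0.1]
    - [0, 0, 0, 0, 0, 0, 0.1]

```text
clock: 13.1
tool_pos: [0.4412, -0.0829, 0.1796]
eef_rot: [0.07, 0.998, -0.001, 0.004]
contact_force: [-0.3, -0.6, -0.3]
opening: 0.901
finger_force: 0.0
```

```bash
python3 -c "
from h import *
st()
im,d,K,T=grab('wrist'); cv2.imwrite('pics/w7.png',im); np.savez('w7.npz',im=im,d=d,K=K,T=T)
W=cloud(d,K,T);hsv=cv2.cvtColor(im,cv2.COLOR_BGR2HSV)
m=(((hsv[...,0]<12)|(hsv[...,0]>165))&(hsv[...,1]>60)).astype(np.uint8)
n,l,s_,c=cv2.connectedComponentsWithStats(m)
for i in range(1,n):
    if s_[i,4]>500:
        P=W[l==i];z=np.median(P[:,2]);P=P[abs(P[:,2]-z)<.003];A=np.c_[P[:,:2],np.ones(len(P))]
        print(s_[i],((P.min(0)+P.max(0))/2).round(4),'slope',np.degrees(np.linalg.lstsq(A,P[:,2],rcond=None)[0][:2]))
"
```

```text
t 13.1 F [ -69.1 -202.6  115.6] f [-0.4 -0.6 -0.3] tcp [ 0.4412 -0.0829  0.1796]
[ 149   75   54   43 1128] [ 0.3555 -0.157   0.0151] slope [-1.00560252 -0.62453445]
[ 251  159   50   48 1881] [ 0.4395 -0.082   0.0238] slope [0.09236273 0.03187664]
[ 249  237   47   40 1442] [ 0.5108 -0.0949  0.0238] slope [-0.12672116  0.03668146]
[251 306  44  18 599] [ 0.575  -0.1049  0.0239] slope [-1.04617301  0.08223525]
```

View pics/w7.png

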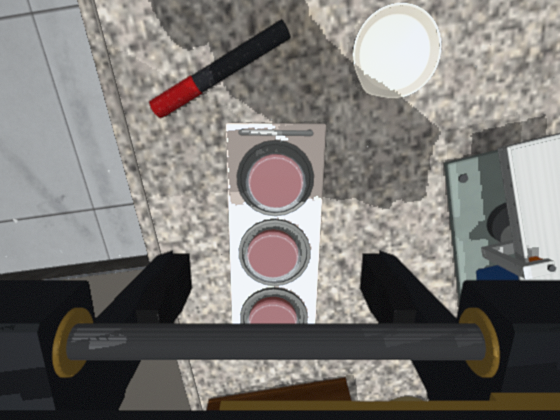

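The picture shows the dish flat in its well at (275,182). It is centred within 2 mm and its top is level with the other two dishes.

```bash
python3 -c "
from plant import r
print(r.finish_job())"
```

```text
the job is handed in; nothing more can be done
None
```

The job is handed in: I pushed the dish clear, the gate dropped shut, and the dish now stands flat in the empty well, about 2 mm off centre by the wrist camera; the other two dishes and the amber bottle were not touched (the hand-in call returned no verdict).

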